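# Clamp a vial in the three-jaw chuck of a cap-torque tester

### The arm

A 6-joint arm with a two-finger parallel gripper is mounted at the origin on a cart in front of the work surface, level with it; the furniture and walls round the work are solid. World frame = base frame: x ahead of the robot, y to its left, z up, the work surface at z = 0. Lengths are in m, angles in rad, forces in N, time in s.
With the tool pointing down it reaches from about 0.3 to 0.85 m from the base axis. Payload 5.4 kg.
Tool frame: the origin (TCP) lies at the centre of the arm's flange, where the gripper is bolted on; the fingertips stand 173 mm ahead of it and the grasp point (between the pads) lies manip.hold_point_z ahead of it (manip.hold_point_z is the distance from the TCP to the grasp point, in m); z points along the fingers, y is the line along which they close (so a half turn about z gives the same grasp; the last joint's range is limited). The gripper opens to 85 mm and grips with 20 to 120 N. Pads are 22 mm wide; open, the fingers measure 114 mm over their backs; the gripper's body (76 mm by 85 mm) begins 54 mm behind the grasp point. The pads swing forward as they close: fully open they stand 13 mm farther back than shut.
Start: joints at [-1.511, 0.158, 1.597, -0, 1.386, -0.21], TCP at [0.153, -0.554, 0.405] pointing down, gripper open.
Joint ranges: [-2.91, 2.91], [-0.94, 2.29], [0.18, 2.7], [-1.29, 4.43], [0.17, 2.64], [-3, 3]. Speed limits (rad/s): [2.57, 2.57, 3.14, 3.14, 3.14, 3.14].

### API

Orientations are given as a unit quaternion [w, x, y, z].
In Python, from rig import manip, fingers, camera, workorder gives the robot as it stands. Calls block until the motion is done:
- manip.move_to(position, orientation): joint-space move of the TCP to a pose.
- manip.movel(position, attitude=None, v=0.15, threshold=None): straight line of the TCP; attitude=None keeps the orientation; v is the mean speed in m/s. With threshold (N) it stops when the force on the tool has changed by that much, and returns True; else False.
- manip.move_j(angles): joint-space move.
- fingers.ungrasp() and fingers.grasp(grasp_force=None): open the fingers fully, or close them until they stop; grasp_force is the grip in N (None keeps the last).
- manip.sleep(seconds).
- manip.inverse_kinematics(position, orientation): joint angles nearest the present ones, or None.
- camera(name): name is "scene" or "side" or "wrist"; returns a dict with "frame" (400x640x3 uint8, blue, green, red), "vertical_fov" (degrees; the focal length in pixels is half the picture's height over the tangent of half this angle, whatever the lens; pixels are square), "cx", "cy" (the principal point, pixels), "eye" and "attitude" of the camera in the world. Camera axes: x right, y down, z forward; pixel columns grow to the right and rows downward; lengths in m; the calibration is good to about 2 mm. A picture is of the moment at which its call begins. There is no depth.
A pose or a line that the arm cannot do raises manip.MotionError and nothing moves.
- workorder.finish_job(): hands the job in; it is judged then, once.
Readings, each from a call of its own:
- manip.get_clock(): time.
- manip.get_joint_pos(): joint angles.
- manip.get_joint_velocities(): joint speeds.
- manip.get_joint_efforts(): joint torques, N m.
- manip.get_tool_pos(): TCP position.
- manip.get_tcp_rot(): TCP orientation.
- manip.get_force(): force on the tool from outside, world axes, zero at the start.
- manip.get_torque(): the same for the moment, N m.
- manip.get_width(): finger opening in m.
- manip.get_finger_force(): force on a finger pad.
Only numpy, scipy, OpenCV 4.12 (cv2) and the standard library are available. Lean on these libraries where they do the work, as an engineer would, in place of code of your own. Each camera call takes 0.05 s, during which the arm holds its last target. There are 200 camera calls.

### The job

The black-capped vial is next for its cap-torque check: stand it upright on the floor of the open three-jaw chuck on top of the cream-coloured tester, then turn the chuck's knurled ring clockwise (seen from above) until all three jaws have closed on the vial and grip it firmly by themselves, and let go. Leave the two white-capped vials, the wash bottle and the dropper bottle standing where they are.

Things in the scene. Friction and masses are not known exactly. Their poses are not given: they have to be found in the camera images.
- vial_black: Clear-glass screw vial with a BLACK cap, 22 mm in diameter at the glass, 23 mm at the cap, 59 mm tall (the cap is the top 15 mm), 30 g, standing upright on the bench. Origin: centre of its underside; z points up through the cap.
- vial_white_a: The same vial with a WHITE cap, a bystander. Origin: centre of its underside; z up. The three vials stand to the robot's left, at least 70 mm apart, in any order.
- vial_white_b: The other white-capped vial, a bystander, as vial_white_a.
- tester: Cap-torque tester fixed to the bench: low cream box, 180 mm deep, 150 mm wide, flat top 45 mm above the bench, sloping display panel at its -x side. Origin: at bench height on the axis of the upright three-jaw chuck on its top; z up. Chuck, heights above the bench: flange (76 mm diameter) to 48 mm; knurled ring 54 to 76 mm; fixed face plate (56 mm diameter) to 81 mm; jaws to 89 mm.
- chuck_floor (a point): Centre of the flat floor of the chuck's open well (40 mm diameter), on the chuck axis, 48 mm above the bench: the vial's underside belongs here. z up. A vial standing here reaches 107 mm above the bench, 18 mm above the jaw tops.
- ring_grip (a point): On the chuck axis, 72 mm above the bench, a good height to grip the ring (62 mm diameter, 54 to 76 mm): fingers pointing down, closing on its two sides, in any direction. Fingertips may go down to 52 mm above the bench beside it. A vial in the chuck rises 35 mm above this point, between the fingers.
- clamp_ring (a joint): Turn of the dark knurled ring, rad; grows CLOCKWISE seen from above, closing the jaws. Starts at 0 to 0.4; stops at 0 and 2.6. Clear width between jaws: 37 mm - 8 mm per rad, so they meet the vial at about 1.85; then it stiffens and 0.2 more clamps firmly (it springs back a little). Friction 0.2 N m: it stays where left, keeps up to 15 N per jaw, and may be let go and gripped afresh at any angle.
- jaw_a: Jaw of the chuck, steel with a smooth rust-red nylon facing 7.5 mm wide, 79 to 89 mm above the bench, on the tester's -x side. The three jaws move in and out together, driven by the ring. Origin: bottom edge of its gripping face; x points radially outwards.
- jaw_b: The second jaw, as jaw_a, at the tester's +x +y side (60 degrees from its +x axis).
- jaw_c: The third jaw, as jaw_a, at the tester's +x -y side (-60 degrees from its +x axis).
- wash_bottle: White wash bottle with a red cap and a bent spout, 62 mm in diameter, 197 mm tall, a bystander to the right behind the tester. Origin: on its underside, about 16 mm off the middle.
- dropper_bottle: Small brown dropper bottle with a black teat, 31 mm in diameter, 91 mm tall, a bystander to the right of the tester. Origin: centre of its underside. Further right (y below -0.35) stand a stirrer with a flask and, behind it, a tall burette stand with clamps: keep the arm clear of them, swinging out close to the base.
Not all that is in view belongs to the job. What is shaped like the vial_black but blue or pink is not meant.

How it is judged:
On the way:
1. the black-capped vial stands upright on the floor of the chuck, let go, before the jaws close on it (horizontal distance between vial_black and chuck_floor below 0.009 m and z of vial_black in the frame of chuck_floor between -0.004 and 0.004 m and angle between vial_black's own z axis and vertical below 0.15 rad and contact force between the fingers and vial_black below 0.2 N and value of joint clamp_ring below 1.3 rad), for 0.2 s.
At the end, for the whole second after the job is handed in: Black-capped vial upright (0.15 rad), at rest on the chuck floor (4 mm), within 4 mm of the chuck axis, each jaw pressing on it with over 2 N, robot clear; white-capped vials, wash bottle and dropper bottle upright (0.2 rad) within 40 mm of their starts (horizontal distance between vial_black and chuck_floor below 0.004 m and z of vial_black in the frame of chuck_floor between -0.004 and 0.004 m and angle between vial_black's own z axis and vertical below 0.15 rad and contact force between each of jaw_a, jaw_b, jaw_c and vial_black above 2 N and linear speed of vial_black below 0.02 m/s and contact force between the fingers and vial_black below 0.2 N and distance of each of vial_white_a, vial_white_b, wash_bottle, dropper_bottle from where it was at the start of the episode below 0.04 m and angle between each of vial_white_a, vial_white_b, wash_bottle, dropper_bottle's own z axis and vertical below 0.2 rad); the robot touches nothing.
It fails at once if a white-capped vial, the wash bottle or the dropper bottle is moved by more than 40 mm or knocked over (distance of any of vial_white_a, vial_white_b, wash_bottle, dropper_bottle from where it was at the start of the episode above 0.04 m or angle between any of vial_white_a, vial_white_b, wash_bottle, dropper_bottle's own z axis and vertical above 0.5 rad).
It also fails if it takes over 67 s, if anything falls off the work surface, if the arm or the gripper's body presses on something with over 40 N, if the wrist force passes 120 N, or if a joint passes its speed limit or range.

## Working session

There is one attempt and no reset: what is moved stays moved. The work goes in short steps, each a Python script; the robot and the scene stay as the last script left them, time stands still between calls to the robot, and variables do not carry over. Pictures are saved under pics/ and viewed, at most 10 in all, crops included, and the job is handed in when it is done.

```bash
mkdir -p pics; ls
python3 - <<'E'
from rig import manip, fingers, camera, workorder
import cv2,numpy as np
for n in ("scene","side"):
    c=camera(n); cv2.imwrite(f"pics/{n}0.png",c["frame"])
    print(n,{k:v for k,v in c.items() if k!="frame"})
print(manip.hold_point_z,manip.get_tcp_rot(),manip.get_clock(),manip.get_width())
E
```

```text
pics
scene {'vertical_fov': 48.265522103761725, 'cx': 325.2143985377971, 'cy': 212.7154783252066, 'eye': array([ 0.07584204, -0.77218748,  0.59270987]), 'attitude': array([-0.48115319,  0.83664419, -0.22711068,  0.13014933])}
side {'vertical_fov': 54.58597633238216, 'cx': 324.26364257335376, 'cy': 206.0348578949213, 'eye': array([0.09752049, 0.67688106, 0.60602773]), 'attitude': array([ 0.12859669, -0.26131535,  0.84143446, -0.45515406])}
0.1547 [-8.56223641e-04  9.90910052e-01  1.34523358e-01  4.76476622e-05] 0.1 0.0852523559854088
```

View pics/scene0.png

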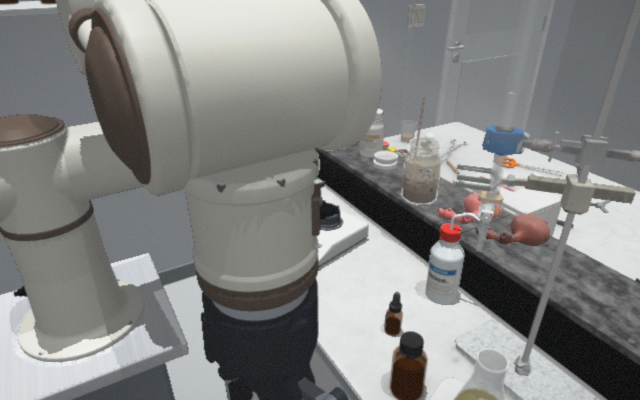

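View pics/side0.png

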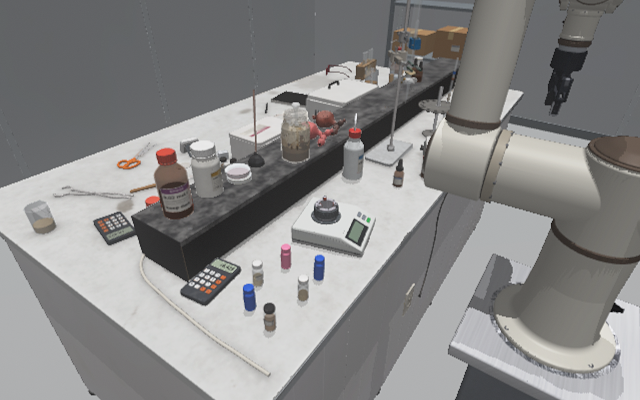

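Side view: the vial-shaped candidates are black cap (269,317), white caps (258,272) and (303,288), blue (249,296) and (319,267), and pink (286,256). The black-capped one fits the description. The chuck is at about (326,210). I'll confirm with an enlarged crop and measure.

```bash
cat > h.py <<'E'
import numpy as np,cv2
from scipy.spatial.transform import Rotation as R
def rot(q): return R.from_quat([q[1],q[2],q[3],q[0]])
def ray(c,u,v):
    f=c["frame"].shape[0]/2/np.tan(np.radians(c["vertical_fov"]/2))
    d=rot(c["attitude"]).apply([(u-c["cx"])/f,(v-c["cy"])/f,1]); return c["eye"],d
def plane(c,u,v,z):
    e,d=ray(c,u,v); return e+d*(z-e[2])/d[2]
def proj(c,p):
    f=c["frame"].shape[0]/2/np.tan(np.radians(c["vertical_fov"]/2))
    q=rot(c["attitude"]).inv().apply(np.asarray(p)-c["eye"]); return f*q[0]/q[2]+c["cx"],f*q[1]/q[2]+c["cy"]
def down(yaw):  # tool z down, tool y axis (closing) at angle yaw from world x
    y=np.array([np.cos(yaw),np.sin(yaw),0]);z=np.array([0,0,-1.]);x=np.cross(y,z)
    q=R.from_matrix(np.c_[x,y,z]).as_quat(); return [q[3],q[0],q[1],q[2]]
E
python3 - <<'E'
from h import *
from rig import camera
c=camera("side");im=c["frame"]
a=cv2.resize(im[245:345,225:345],None,fx=4,fy=4,interpolation=cv2.INTER_CUBIC)
b=cv2.resize(im[185:265,285:385],(320,256),interpolation=cv2.INTER_CUBIC)
o=np.zeros((400,800,3),np.uint8);o[:,:480]=a;o[:256,480:]=b
cv2.imwrite("pics/crop1.png",o)
for n,u,v in (("black",269,308),("wa",258,264),("wb",303,279),("blue1",249,287),("blue2",319,258),("pink",286,247)):
    print(n,plane(c,u,v,.055).round(3))
print("chuck",plane(c,326,204,.085).round(3))
E
```

```text
black [0.444 0.32  0.055]
wa [0.541 0.243 0.055]
wb [0.438 0.224 0.055]
blue1 [0.511 0.302 0.055]
blue2 [0.448 0.154 0.055]
pink [0.528 0.166 0.055]
chuck [0.527 0.008 0.085]
```

View pics/crop1.png

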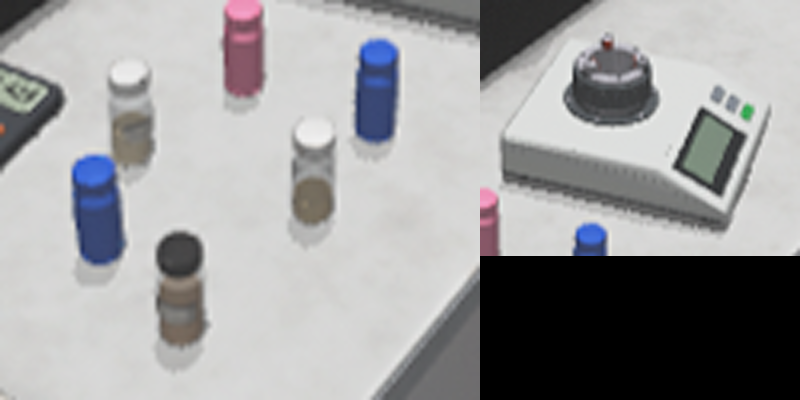

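The crop confirms it: the black screw cap is at crop (180,250), i.e. image (270,308), on clear glass with brown contents. The two white-capped vials are clear glass, and the others are solid blue or pink decoys. I'll retract near the base, swing left and look with the wrist camera.

Run:
```python
from h import *
from rig import manip,camera
q0=manip.get_tcp_rot()
manip.movel([0.098,-0.355,0.45],v=0.25)
j=np.array(manip.get_joint_pos()); print(j.round(3),manip.get_clock())
j[0]=0.55; manip.move_j(j.tolist())
manip.move_to([0.40,0.27,0.36],down(1.3))
print(manip.get_joint_pos(),manip.get_clock(),manip.get_tool_pos())
for n in ("wrist","scene","side"):
    c=camera(n);cv2.imwrite(f"pics/{n}1.png",c["frame"])
    if n!="side":print(n,proj(c,[.444,.32,.059]),proj(c,[.527,.008,.081]))
    if n=="wrist":print(c["eye"],c["attitude"],c["vertical_fov"])
a=cv2.imread("pics/wrist1.png");b=cv2.imread("pics/scene1.png")
cv2.imwrite("pics/both1.png",np.vstack([cv2.resize(a,(480,300)),cv2.resize(b,(480,300))]))
```

```text
[-1.633 -0.453  2.053  0.     1.541 -0.332] 1.15
[ 3.42356930e-01 -4.59424100e-02  1.90009252e+00  3.55868326e-04
  1.28771100e+00 -9.55938945e-01] 4.2667 [0.39990191 0.26985627 0.36037059]
wrist (np.float64(375.8674483490003), np.float64(219.02580942113818)) (np.float64(125.39758881426664), np.float64(360.0926144205382))
[0.32068757 0.29135831 0.32958725] [0.12836682 0.78619432 0.59661197 0.09733759] 70.24695341653
scene (np.float64(241.33419205909593), np.float64(174.5404955439929)) (np.float64(323.2874423420189), np.float64(207.90044509714036))
```

View pics/both1.png

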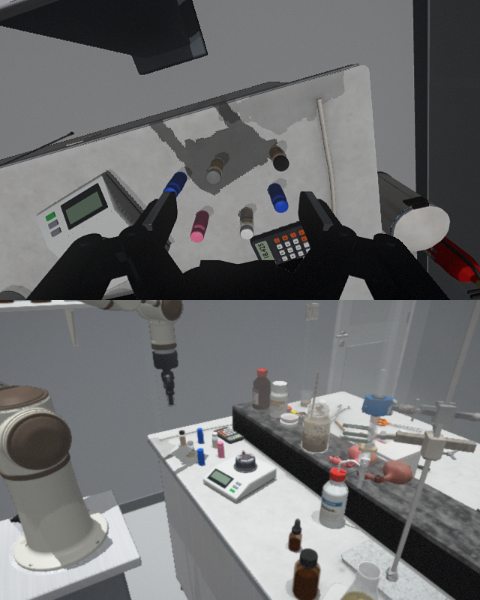

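The wrist view shows the black cap at about (375,217), matching my side estimate to within 2 px. The chuck is in the scene view at about (326,213). Next I'll triangulate the cap and do a first dark-blob triangulation of the chuck.

```bash
cat >> h.py <<'E'
def blob(c,u,v,r,thr):
    g=c["frame"].max(axis=2); m=(g<thr).astype(np.uint8)
    w=np.zeros_like(m);w[max(0,int(v-r)):int(v+r),max(0,int(u-r)):int(u+r)]=1
    n,l,s,ce=cv2.connectedComponentsWithStats(m*w)
    k=1+int(np.argmax(s[1:,4])); return ce[k],s[k]
def tri(rays):
    A=np.zeros((3,3));b=np.zeros(3)
    for e,d in rays:
        d=d/np.linalg.norm(d);P=np.eye(3)-np.outer(d,d);A+=P;b+=P@e
    p=np.linalg.solve(A,b); return p,[np.linalg.norm(np.cross(p-e,d/np.linalg.norm(d))) for e,d in rays]
E
python3 - <<'E'
from h import *
from rig import camera
cs=camera("side");cw=camera("wrist");cn=camera("scene")
for thr in (60,80):
  R_=[]
  for c in (cs,cw):
    u,v=proj(c,[.444,.32,.05]);ce,s=blob(c,u,v,14,thr);R_.append(ray(c,*ce));print(thr,(round(u),round(v)),ce.round(1),s)
  print("cap",*tri(R_))
for thr in (90,110):
  R_=[]
  for c in (cs,cn):
    u,v=proj(c,[.527,.008,.065]);ce,s=blob(c,u,v,26,thr);R_.append(ray(c,*ce));print(thr,(round(u),round(v)),ce.round(1),s)
  print("chuck",*tri(R_))
E
```

```text
60 (269, 310) [270.5 309.4] [265 304  10  10  37]
60 (373, 216) [373.  216.8] [363 207  21  21 349]
cap [0.44335389 0.31913392 0.05160663] [np.float64(0.0011071503742205587), np.float64(0.0011071503742207062)]
80 (269, 310) [269.2 308.3] [264 303  11  11  91]
80 (373, 216) [373.1 216.7] [363 205  21  23 364]
cap [0.4443485  0.31950461 0.05309881] [np.float64(0.00045527722051501887), np.float64(0.00045527722051507405)]
90 (326, 211) [320.3 202. ] [ 299  184   44   48 1446]
90 (323, 214) [327.  220.8] [314 213  27  15 283]
chuck [ 0.54121589 -0.0058774   0.06312048] [np.float64(0.016268334938913814), np.float64(0.01626833493891395)]
110 (326, 211) [320.6 202.6] [ 299  184   44   48 1525]
110 (323, 214) [326.7 220.4] [313 204  29  26 386]
chuck [ 0.5403251  -0.00489834  0.0632049 ] [np.float64(0.015277383013563066), np.float64(0.015277383013562981)]
```

Cap centre is (0.444, 0.319, 0.053), against an expected height of 0.0515. I'll descend, touch the bench lightly to learn the open-finger tip length, then raise and grip the cap.

Run:
```python
from h import *
from rig import manip,fingers,camera
x,y=.444,.3195
manip.move_to([x,y,.28],down(1.3))
manip.movel([x,y,.185],v=.15)
t=manip.movel([x,y,.155],v=.03,threshold=4)
p=manip.get_tool_pos();print("touch",t,p,manip.get_force())
# tips (closed ~173-4 ahead) to be ~46 mm above bench at width 23
tip_open=p[2]
manip.movel([x,y,max(.046+.170,tip_open+.05)],v=.15)
fingers.grasp(40)
print(manip.get_width(),manip.get_finger_force(),manip.get_tool_pos(),manip.hold_point_z,manip.get_clock())
for n in ("side","wrist"):
    c=camera(n)
    u,v=proj(c,[x,y,.05]);u,v=int(u),int(v)
    a=c["frame"][v-50:v+50,u-60:u+60];cv2.imwrite(f"pics/g_{n}.png",cv2.resize(a,(480,400),interpolation=cv2.INTER_CUBIC))
cv2.imwrite("pics/g.png",cv2.resize(np.hstack([cv2.imread("pics/g_side.png"),cv2.imread("pics/g_wrist.png")]),(800,333)))
```

```text
touch True [0.44390012 0.31946219 0.16026466] [-1.82535632 -0.60866219  5.36583634]
0.01768832458352645 38.61660495749675 [0.44399968 0.31945395 0.21590329] 0.1547 7.7833
```

View pics/g.png

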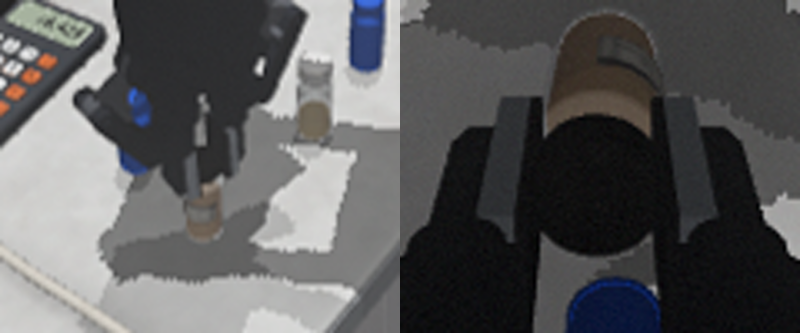

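The picture shows the black cap between the pads with the glass hanging free below, and force is steady at 39 N. I'll lift and look at the chuck from beside it.

Run:
```python
from h import *
from rig import manip,fingers,camera
manip.movel([.444,.3195,.226],v=.05)
manip.movel([.444,.3195,.37],v=.2)
manip.move_to([.49,.085,.37],down(1.57))
print(manip.get_width(),manip.get_finger_force(),manip.get_joint_pos(),manip.get_clock())
c=camera("wrist");cv2.imwrite("pics/w2.png",c["frame"]);np.save("w2.npy",c,allow_pickle=True)
print(proj(c,[.527,.008,.081]))
c2=camera("scene");np.save("s2.npy",c2,allow_pickle=True)
u,v=proj(c2,[.527,.008,.07]);u,v=int(u),int(v)
cr=cv2.resize(c2["frame"][v-30:v+30,u-40:u+40],(320,240),interpolation=cv2.INTER_CUBIC)
o=np.zeros((600,640,3),np.uint8);o[:400]=c["frame"];o[400:,:266]=cv2.resize(cr,(266,200))
cv2.imwrite("pics/o2.png",o);print(u,v)
```

```text
0.01817950752044314 38.65309330809396 [-7.08021431e-02 -1.45324836e-02  1.85120139e+00  5.45870495e-04
  1.30638752e+00 -1.64075194e+00] 10.05
(np.float64(238.93817385536852), np.float64(232.3770948867004))
323 211
```

View pics/o2.png

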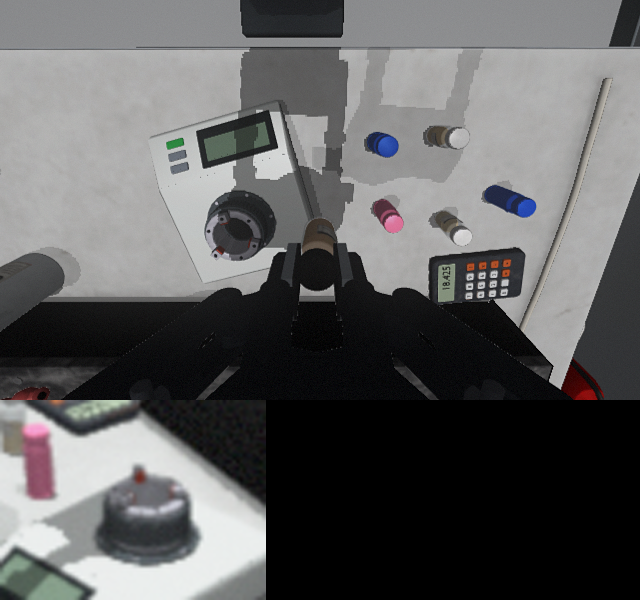

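The vial hangs straight at (318,245). The chuck face plate is the light annulus centred near (236,238), with rust facings at (222,217) and (217,252), and the well is open. I'll fit the face-plate ellipse.

Run:
```python
from h import *
c=np.load("w2.npy",allow_pickle=True).item();im=c["frame"]
x0,y0,k=186,180,6
cr=cv2.resize(im[y0:280,x0:286],None,fx=k,fy=k,interpolation=cv2.INTER_CUBIC)
g=cr.max(axis=2)
for thr in (70,85,100):
    m=((g>thr)).astype(np.uint8)
    # keep inside dark ring: component nearest face plate
    yy,xx=np.mgrid[:600,:600];m[(xx-300)**2+(yy-350)**2>225**2]=0
    m=cv2.morphologyEx(m,cv2.MORPH_OPEN,np.ones((5,5)))
    m=cv2.morphologyEx(m,cv2.MORPH_CLOSE,np.ones((15,15)))
    cs,_=cv2.findContours(m,cv2.RETR_EXTERNAL,cv2.CHAIN_APPROX_NONE)
    cn=max(cs,key=cv2.contourArea);h=cv2.convexHull(cn);e=cv2.fitEllipse(h)
    u,v=x0+e[0][0]/k,y0+e[0][1]/k
    print(thr,e,(u,v),plane(c,u,v,.081).round(4))
    if thr==85: cv2.ellipse(cr,e,(0,255,0),1)
ctr=plane(c,236,239,.081)
for r,z,col in ((.028,.081,(0,0,255)),(.038,.048,(255,255,0))):
    pts=[proj(c,[ctr[0]+r*np.cos(t),ctr[1]+r*np.sin(t),z]) for t in np.linspace(0,6.28,80)]
    cv2.polylines(cr,[((np.array(pts)-[x0,y0])*k).astype(int)],True,col,1)
print(ctr)
cv2.imwrite("pics/ch.png",cr)
```

```text
70 ((298.758056640625, 353.14996337890625), (442.0596618652344, 449.945556640625), 110.38260650634766) (235.79300944010416, 238.85832722981772) [0.5341 0.0042 0.081 ]
85 ((297.4104919433594, 358.79486083984375), (428.8992004394531, 449.3578796386719), 105.16204071044922) (235.56841532389322, 239.79914347330728) [0.5351 0.0039 0.081 ]
100 ((297.5904235839844, 358.08074951171875), (430.6905517578125, 449.36004638671875), 105.6248550415039) (235.59840393066406, 239.68012491861978) [0.535 0.004 0.081]
[0.53425406 0.00442641 0.081     ]
```

View pics/ch.png

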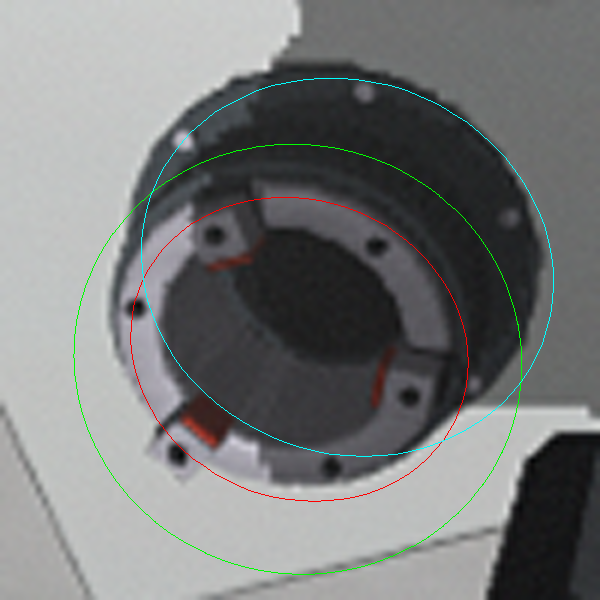

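The red guess sits about 2.5 px right of and below the plate. The plate's three screw holes are at crop (376,246), (137,308), (332,467), and the jaw-top holes at (215,236), (178,455), (410,396). Each triple is symmetric about the axis, so I'll use them.

Run:
```python
from h import *
c=np.load("w2.npy",allow_pickle=True).item()
for z,H in ((.081,[(376,246),(137,308),(332,467)]),(.089,[(215,236),(178,455),(410,396)])):
    P=np.array([plane(c,186+u/6,180+v/6,z) for u,v in H]);m=P.mean(0)
    print(m.round(4),np.linalg.norm(P-m,axis=1).round(4),np.degrees(np.arctan2(*(P-m)[:,1::-1].T)).round(1))
P=np.array([plane(c,186+u/6,180+v/6,.081) for u,v in ((113,310),(450,345),(285,181),(300,487))]);print(P.round(4))
```

```text
[0.5321 0.0016 0.081 ] [0.0242 0.0242 0.0243] [ 135.5 -105.    15.1]
[0.5321 0.0016 0.089 ] [0.0232 0.0233 0.0233] [-164.6  -44.7   75.6]
[[ 0.5262 -0.0257  0.081 ]
 [ 0.5326  0.0295  0.081 ]
 [ 0.5035  0.0048  0.081 ]
 [ 0.5594  0.0021  0.081 ]]
```

Both hole triples give the same axis, (0.5321, 0.0016), with equal radii and 120° spacing. The tester is yawed about 15°. Now I'll insert.

Run:
```python
from h import *
from rig import manip,fingers,camera
x,y=.5321,.0016
manip.move_to([x,y,.36],down(1.57))
manip.movel([x,y,.325],v=.15)
t=manip.movel([x,y,.27],v=.06,threshold=6);print(t,manip.get_tool_pos(),manip.get_force())
if not t:
    t=manip.movel([x,y,.261],v=.02,threshold=4);print(t,manip.get_tool_pos(),manip.get_force())
    if manip.get_tool_pos()[2]<.268:
        fingers.ungrasp(); manip.sleep(.3)
        manip.movel([x,y,.36],v=.15)
        manip.movel([x-.04,y,.36],v=.15)
print(manip.get_width(),manip.get_clock())
c=camera("wrist");np.save("w3.npy",c,allow_pickle=True)
u,v=proj(c,[x,y,.09]);print(u,v,proj(c,[x,y,.107]));u,v=int(u),int(v)
cv2.imwrite("pics/ins.png",cv2.resize(c["frame"][max(0,v-50):v+50,u-50:u+50],None,fx=5,fy=5,interpolation=cv2.INTER_CUBIC))
```

```text
False [0.5323514  0.00154546 0.27047973] [-0.60957713  0.46011818  0.09558716]
True [0.53237866 0.00159302 0.26367012] [-0.15581064 -0.06232988  4.79609661]
0.08564789502995591 14.625
317.18495956827786 243.62669868005287 (np.float64(317.22348938827344), np.float64(252.5905989347534))
```

View pics/ins.png

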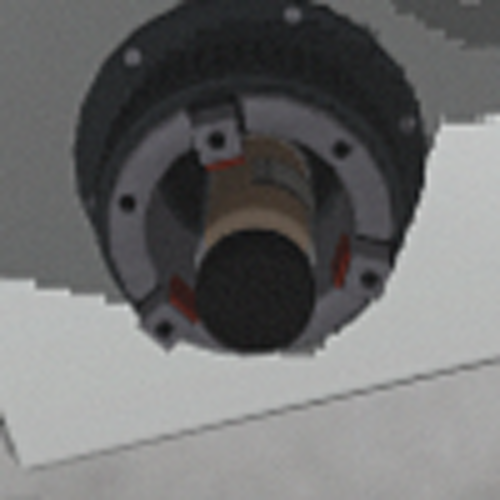

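The vial stands on the floor (contact at 0.2637 m, predicted 0.264), with the cap at about (318,251) against (317,252.6) for the axis, all inside the open jaws. Before turning the ring I'll check bystander clearance, then grip it and turn it clockwise (j6 increasing) while watching the torque.

Run:
```python
from h import *
from rig import manip,fingers,camera
c=camera("side");print("wash",plane(c,353,176,0).round(3),"drop",plane(c,398,185,0).round(3))
x,y=.5321,.0016
manip.move_to([x,y,.36],down(1.75))
manip.movel([x,y,.27],v=.15)
t=manip.movel([x,y,.222],v=.05,threshold=8);print(t,manip.get_tool_pos())
if not t:
    fingers.grasp(70);print(manip.get_width(),manip.get_finger_force(),manip.get_torque(),manip.get_force())
    j=np.array(manip.get_joint_pos());print(j.round(3))
    for d in (.3,.4,.4,.3):
        j[5]+=d;manip.move_j(j.tolist())
        print(manip.get_joint_pos()[5].round(3),np.round(manip.get_torque(),2),np.round(manip.get_force(),1),np.round(manip.get_joint_efforts()[5],2),manip.get_clock())
```

```text
wash [ 0.618 -0.288  0.   ] drop [ 0.475 -0.321  0.   ]
False [0.5323278  0.00155694 0.22238617]
0.0602472991018415 75.50202914513648 [0.33299847 0.50220418 0.00394038] [-3.62206963  1.0539651   6.36222372]
[-0.224  0.27   1.857  0.     1.014 -1.974]
-1.677 [-0.02  0.09 -0.21] [-0.9 -1.3 -0.9] -0.06 17.6167
-1.278 [-0.28  0.19 -0.19] [-0.4 -2.3  0.9] -0.1 18.0833
-0.879 [-0.59  0.31 -0.21] [-3.  -4.8  1.9] -0.13 18.55
-0.579 [-0.63  0.4  -0.24] [-3.5 -4.1  2.6] -0.12 18.9417
```

Reaction torque is a steady 0.2 N m, equal to the ring friction, so the ring is following. I'll continue in small steps until it stiffens.

Run:
```python
from h import *
from rig import manip,fingers,camera
j=np.array(manip.get_joint_pos());tot=1.4
for i in range(9):
    j[5]+=.08;tot+=.08;manip.move_j(j.tolist())
    T=manip.get_torque();print(round(tot,2),np.round(T,2),np.round(manip.get_force(),1))
    if abs(T[2])>.75: break
print(manip.get_clock())
```

```text
1.48 [-0.39  0.12 -0.19] [-2.9 -2.4  1.7]
1.56 [-0.44  0.16 -0.22] [-2.8 -3.2  1.7]
1.64 [-0.47  0.29 -0.12] [-3.8 -2.5  1.7]
1.72 [-0.55  0.34 -0.02] [-4.2 -2.2  1.7]
1.8 [-0.55  0.41  0.07] [-4.1 -3.4  3.4]
1.88 [-0.5   0.42  0.2 ] [-5.3 -3.5  1.7]
1.96 [-0.54  0.47  0.29] [-4.7 -2.4  2.8]
2.04 [-0.51  0.47  0.38] [-5.5 -2.3  3.6]
2.12 [-0.56  0.49  0.6 ] [-5.  -2.9  2.4]
21.1917
```

Torque was flat until a total turn of about 1.58, then rose about 0.8 N m over the next 0.5 rad, so the jaws are clamped. I'll release, lift and check.

Run:
```python
from h import *
from rig import manip,fingers,camera
x,y=.5321,.0016
fingers.ungrasp();manip.sleep(.2)
p=manip.get_tool_pos();manip.movel([p[0],p[1],.36],v=.15)
manip.move_to([x-.04,y,.36],down(1.57))
c=camera("wrist");np.save("w4.npy",c,allow_pickle=True)
print(proj(c,[x,y,.107]),manip.get_clock(),manip.get_force())
u,v=map(int,proj(c,[x,y,.09]))
cv2.imwrite("pics/cl.png",cv2.resize(c["frame"][max(0,v-50):v+50,u-50:u+50],None,fx=5,fy=5,interpolation=cv2.INTER_CUBIC))
```

```text
(np.float64(317.34980330954653), np.float64(251.9723254580967)) 24.5917 [-0.94573512 -0.18251121 -0.0321773 ]
```

View pics/cl.png

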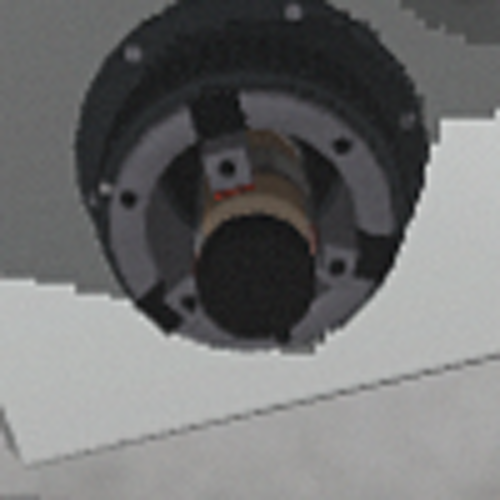

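All three jaws have moved in against the glass, with holes at crop (228,168), (190,303), (337,266) and the cap at (255,277). I'll check the numbers for closure and centring.

Run:
```python
from h import *
x,y=.5321,.0016
for f,H in (("w3.npy",[(217,140),(165,327),(370,278)]),("w4.npy",[(228,168),(190,303),(337,266)])):
    c=np.load(f,allow_pickle=True).item();u,v=map(int,proj(c,[x,y,.09]))
    P=np.array([plane(c,u-50+a/5,v-50+b/5,.089) for a,b in H]);m=P.mean(0)
    print(m.round(4),np.linalg.norm(P-[x,y,.089],axis=1).round(4),np.linalg.norm(P-m,axis=1).round(4))
    cr=c["frame"][v-50:v+50,u-50:u+50].max(axis=2)
    ce,s=blob(c,u,v+5,14,42);(bx,by,bw,bh)=s[:4]
    print("cap",ce,s,plane(c,bx+bw/2-.5,by+bh/2-.5,.107).round(4), plane(c,*ce,.106).round(4))
```

```text
[0.5319 0.0016 0.089 ] [0.0232 0.023  0.0232] [0.023  0.0231 0.0232]
cap [317.54485777 250.40262582] [306 239  24  23 457] [0.5296 0.0018 0.107 ] [0.5305 0.0019 0.106 ]
[0.5318 0.0016 0.089 ] [0.0168 0.0165 0.0165] [0.0166 0.0167 0.0166]
cap [317.81702128 247.77446809] [306 236  24  25 470] [0.5282 0.0017 0.107 ] [0.5285 0.002  0.106 ]
```

Jaw holes moved in 6.5 mm, equally and still centred, which matches closing on a 22 mm vial. The cap top shifted about 2 mm toward -x, so I'll check its tilt from two near-nadir views with the camera on opposite sides.

Run:
```python
from h import *
from rig import manip,camera
x,y=.5321,.0016
c=np.load("w4.npy",allow_pickle=True).item();v0=int(proj(c,[x,y,.09])[1])
print("far edge centre x",plane(c,317.5,v0-50+340/5,.107)[0]-.0115, "w3",plane(np.load("w3.npy",allow_pickle=True).item(),317.5,v0-50+353/5,.107)[0]-.0115)
out=[]
for i,(dx,dy,yaw) in enumerate(((.035,0,1.57),(0,.035,3.1))):
    # camera sits at -x side for yaw pi/2; for yaw pi it sits at -y... shift toward the opposite side for a steep view
    s=1 if i==0 else None
    cam=np.array([np.cos(yaw+np.pi/2),np.sin(yaw+np.pi/2)])
    pos=[x-cam[0]*.035,y-cam[1]*.035,.36]
    manip.move_to(pos,down(yaw));c=camera("wrist");np.save(f"n{i}.npy",c,allow_pickle=True)
    u,v=proj(c,[x,y,.095]);print(c["eye"],u,v);u=int(u);v=max(int(v),40)
    out.append(cv2.resize(c["frame"][v-40:v+40,u-40:u+40],(400,400),interpolation=cv2.INTER_CUBIC))
cv2.imwrite("pics/nad.png",np.hstack(out));print(manip.get_clock())
```

```text
far edge centre x 0.5295942344564 w3 0.5315807635952544
[0.48540922 0.00108755 0.32878319] 317.33484269272645 164.32341326939778Traceback (most recent call last):
  File "<stdin>", line 12, in <module>
rig.MotionError: the arm cannot take that pose within its joint ranges
```

Run:
```python
from h import *
from rig import manip,camera
x,y=.5321,.0016
out=[]
for i,yaw in enumerate((1.57,.0)):
    cam=np.array([np.cos(yaw+np.pi/2),np.sin(yaw+np.pi/2)])
    pos=[x-cam[0]*.05,y-cam[1]*.05,.36]
    if i==0: c=np.load("n0.npy",allow_pickle=True).item()
    else: manip.move_to(pos,down(yaw));c=camera("wrist");np.save("n1.npy",c,allow_pickle=True)
    u,v=proj(c,[x,y,.095]);u=int(u);v=max(int(v),40);print(c["eye"],u,v)
    out.append(cv2.resize(c["frame"][v-40:v+40,u-40:u+40],(400,400),interpolation=cv2.INTER_CUBIC))
cv2.imwrite("pics/nad.png",np.hstack(out));print(manip.get_clock())
```

```text
[0.48540922 0.00108755 0.32878319] 317 164
[0.53135233 0.03301737 0.3292887 ] 317 145
26.4083
```

View pics/nad.png

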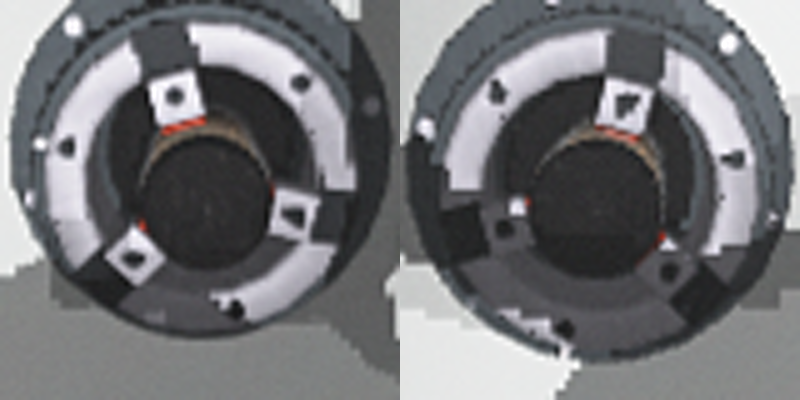

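Left view: cap spans columns 137–272 with its far edge at row 268, and all three red facings touch the glass. Right view: columns 530–663, far edge row 277. I'll convert these, relative to the jaw holes.

Run:
```python
from h import *
for f,u0,v0,H,l,r,b,far in (("n0.npy",317,164,[(175,95),(133,257),(293,215)],137,272,268,np.array([1,0])),("n1.npy",317,145,[(227,103),(104,228),(270,272)],130,263,277,np.array([0,-1]))):
    c=np.load(f,allow_pickle=True).item();px=lambda a,b:(u0-40+a/5-.4,v0-40+b/5-.4)
    m=np.mean([plane(c,*px(*h),.089) for h in H],0)
    e=plane(c,*px((l+r)/2,b),.107)[:2]-far*.0115
    w=np.linalg.norm(plane(c,*px(l,b-65),.107)-plane(c,*px(r,b-65),.107))
    print(m.round(4),e.round(4),"rel",(e-m[:2]).round(4),"dia",w.round(4))
```

```text
[0.531 0.001 0.089] [0.5286 0.0017] rel [-0.0023  0.0007] dia 0.0213
[0.5315 0.0011 0.089 ] [0.5309 0.0033] rel [-0.0006  0.0022] dia 0.0206
```

The cap appears as 21 mm wide, so the edges read about 1 mm small. Corrected for that, the top is only about 1 mm off axis, a tilt of roughly 0.05 rad, which is within limits. The robot is clear, so I'm handing in.

```bash
python3 -c "
from rig import workorder,manip
print(manip.get_force(),manip.get_clock());print(workorder.finish_job())"
```

```text
[-0.21326422 -0.21388576 -0.49970142] 26.4083
the job is handed in; nothing more can be done
None
```

I stood the black-capped vial on the chuck floor, closed all three jaws on it and handed the job in at 26.4 s, with the arm clear and the bystanders not touched; the jaw grip was judged from ring torque and pictures, and no pass/fail result came back.

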